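# Index the well plate one row with the hand crank

## Robot

A 6-joint arm with a two-finger parallel gripper is mounted at the origin on the work surface. World frame = base frame: x ahead of the robot, y to its left, z up, the work surface at z = 0. Lengths are in m, angles in degrees, forces in N, time in s.
With the tool pointing down it reaches from about 0.325 to 0.85 m from the base axis. Payload 15.5 kg.
Tool frame: the origin (TCP) lies at the very end of the fingers, on their centre line; the grasp point (between the pads) lies arm.grip_depth behind it (arm.grip_depth is the distance from the TCP to the grasp point, in m); z points along the fingers, y is the line along which they close (so a half turn about z gives the same grasp; the last joint's range is limited). The gripper opens to 91 mm and grips with 3 to 60 N. Pads are 32 mm wide; open, the fingers measure 118 mm over their backs; the gripper's body (76 mm by 178 mm) begins 60 mm behind the grasp point.
Start: joints at [-82.821, 28.281, 77.091, -0, 74.628, -5.472], TCP at [0.137, -0.61, 0.214] pointing down, gripper open.
Joint ranges: [-166.48, 166.48], [-47.26, 123.95], [12.59, 153.08], [-70.14, 250.14], [6.76, 159.57], [-176.63, 176.63]. Speed limits (degrees/s): [108.29, 108.29, 147.25, 172.46, 172.46, 172.46].

## Interface

Orientations are given as a 3x3 rotation matrix whose columns are the frame's x, y, z axes.
In Python, from rig import arm gives the robot as it stands. Calls block until the motion is done:
- arm.move_to(position, orientation): joint-space move of the TCP to a pose.
- arm.move_l(position, orientation=None, feed=0.15): straight line of the TCP; orientation=None keeps the orientation; feed is the mean speed in m/s.
- arm.move_joints(angles): joint-space move.
- arm.grip(opening): finger opening in m; the grip force is fixed at half the most; returns when the fingers have stopped.
- arm.sleep(seconds).
- arm.solve_ik(position, orientation): joint angles nearest the present ones, or None.
- arm.snapshot(name): name is "scene" or "top"; returns the picture (400x640x3 uint8, red, green, blue); there is no depth.
- arm.get_calibration(name): a dict with "intrinsics" (3x3 intrinsics, pixels), "cam_to_world" (4x4, takes a point from camera to world coordinates). Camera axes: x right, y down, z forward; pixel columns grow to the right and rows downward; lengths in m; the calibration is good to about 2 mm. A picture is of the moment at which its call begins. get_calibration takes no time and is no camera call.
A pose or a line that the arm cannot do raises arm.Unreachable and nothing moves.
- arm.sign_off(): hands the job in; it is judged then, once.
Readings, each from a call of its own:
- arm.current_t(): time.
- arm.current_joint_positions(): joint angles.
- arm.current_dq(): joint speeds.
- arm.current_tau(): joint torques, N m.
- arm.current_ee_pos(): TCP position.
- arm.current_tool_rot(): TCP orientation.
- arm.current_force(): force on the tool from outside, world axes, zero at the start.
- arm.current_torque(): the same for the moment, N m.
- arm.current_width(): finger opening in m.
- arm.current_grasp_force(): force on a finger pad.
Only numpy, scipy, OpenCV 4.12 (cv2) and the standard library are available. Lean on these libraries where they do the work, as an engineer would, in place of code of your own. Each camera call takes 0.05 s, during which the arm holds its last target. There are 200 camera calls.

## Task

The white well-plate indexer on the bench has a hand crank on its box and no counter. Holding the knob lightly, wind the crank gently anticlockwise (seen from above) until you feel it come up against its home stop, without forcing it there, then crank it clockwise exactly three full turns from the stop so the plate advances one row, and let go. Leave the tip box, beaker, bottle, tube rack and loose tube around it where they are.

Things in the scene. Friction and masses are not known exactly. Their poses are not given: they have to be found in the camera images.
- feeder: The indexer, fixed to the bench, yaw within 0.3 rad: white crank box 140 x 140 mm, 70 mm high; a low aluminium bed (110 wide, 24 high) runs out of one side to 295 mm from the box centre; at its end a detector arch 152 wide, 125 high, centred 262 mm from the box centre. Origin: bench level under the box centre, on the crank's vertical axis. y axis: from the box along the bed to the arch; z up.
- crank: Hand crank flat on the box. Origin: on its axis, 68 mm above the bench; x axis points along the arm to the knob; arm and hub stay below 90 mm. Turns at about 3 N, stays where left. Home stop: hidden, hard, less than a turn anticlockwise from the start, in a different direction each time. Clockwise it runs almost 5 turns. Over 60 N of finger force in all (both pads' pinch plus push) breaks it.
- knob_mid (a point): The middle of the crank's upright black knob, a smooth cylinder 24 mm in diameter and 45 mm tall (88 to 133 mm above the bench), 55 mm from the crank axis. This point is 113 mm above the bench, at half the knob's height. The knob spins freely on its pin, so a hand holding it need not turn as it goes round.
- tray: The grey tray with the white 128 x 85 mm well plate fixed on it, riding on the bed. Origin: centre of its underside. The crank drives it 3 mm per turn, along the feeder's y axis (away from the crank box) when the crank goes clockwise. At the home stop its origin lies 145.0 mm along y from the feeder's origin; there is no scale, and the motion is too fine to judge a part of a turn by.
- tip_box: Bystander: a low orange pipette-tip box with a clear lid, 126 x 88 x 70 mm, beyond the indexer. Origin: centre of its underside.
- beaker: Bystander: a glass beaker 70 mm in diameter, 85 mm high, to the right of the indexer. Origin: centre of its underside.
- wash_bottle: Bystander: a white bottle with a blue cap, 66 mm in diameter, 170 mm high, right of the indexer. Origin: centre of its underside.
- tube_rack: Bystander: a white rack 100 x 200 mm with capped tubes, 101 mm high, near the robot on the right. Origin: centre of its underside.
- tube: Bystander: a clear sample tube with a yellow cap, 104 mm long, 18 mm high, lying beyond the indexer. Origin: at bench level under its middle, x axis towards the cap.

How it is judged (in metres and radians):
On the way, in this order (a step that is already met when the one before it is completed fails the run):
1. the crank has been wound back to its home stop (y of tray in the frame of feeder below 0.14514 m), for 0.1 s.
2. the crank stands three full turns from the stop (y of tray in the frame of feeder between 0.15375 and 0.15425 m), for 0.3 s.
At the end, for the whole second after the job is handed in: The crank has been at its home stop and now stands at rest three full turns clockwise from it, within 30 degrees (the tray 9.0 mm from its home position, within 0.25 mm), and is let go (all of step 2 and angular speed of crank below 0.1 rad/s); the robot touches nothing.
It fails at once if the crank is forced: fingers on the crank and its knob with more than 60 N in all (contact force between the fingers and crank above 60 N).
It fails at once if a bystander (tip box, beaker, bottle, tube rack or tube) is pushed more than 25 mm (distance of any of tip_box, beaker, wash_bottle, tube_rack, tube from where it was at the start of the episode above 0.025 m).
It also fails if it takes over 72 s, if anything falls off the work surface, if the arm or the gripper's body presses on something with over 40 N, if the wrist force passes 120 N, or if a joint passes its speed limit or range.

## Working session

There is one attempt and no reset: what is moved stays moved. The work goes in short steps, each a Python script; the robot and the scene stay as the last script left them, time stands still between calls to the robot, and variables do not carry over. Pictures are saved under pics/ and viewed, at most 10 in all, crops included, and the job is handed in when it is done.

```bash
ls; mkdir -p pics; python3 - <<'E'
from rig import arm
import cv2,numpy as np
for n in("scene","top"):
    im=arm.snapshot(n);cv2.imwrite(f"pics/{n}0.png",im[:,:,::-1])
    c=arm.get_calibration(n);print(n,c["intrinsics"],c["cam_to_world"])
print(arm.grip_depth,arm.current_tool_rot(),arm.current_t(),arm.current_width())
E
```

```text
pics
scene [[387.97548798   0.         318.88488628]
 [  0.         387.97548798 196.89235914]
 [  0.           0.           1.        ]] [[ 0.21089252  0.79911241 -0.56297753  1.15373152]
 [ 0.97736286 -0.16241145  0.13558891 -0.24503207]
 [ 0.01691679 -0.57882802 -0.81527415  0.97329873]
 [ 0.          0.          0.          1.        ]]
top [[498.26917267   0.         316.63603575]
 [  0.         498.26917267 190.10152219]
 [  0.           0.           1.        ]] [[ 0.0092137  -0.9952262   0.09715921  0.42040496]
 [-0.99994701 -0.00961618 -0.00367499 -0.06783977]
 [ 0.00459174 -0.0971202  -0.99526207  1.18356483]
 [ 0.          0.          0.          1.        ]]
0.0188 [[ 9.75738982e-01  2.18937013e-01 -1.55125631e-04]
 [ 2.18937046e-01 -9.75738323e-01  1.13758791e-03]
 [ 9.76980743e-05 -1.14395161e-03 -9.99999341e-01]] 0.1 0.09113074076164895
```

View pics/top0.png

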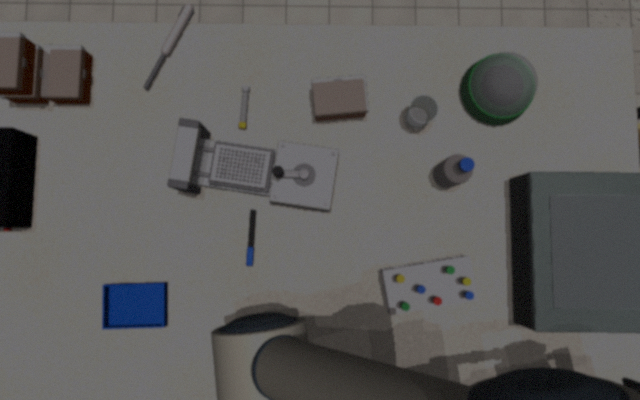

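View pics/scene0.png

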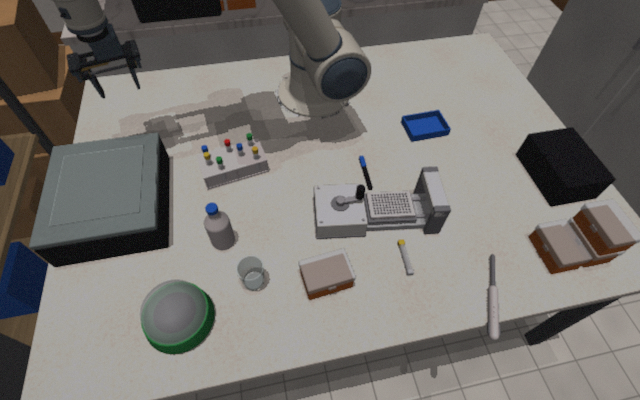

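The top view shows the box at about (305,176), with the hub at (303,174) and the black knob at (278,172), and the bed running left to the arch at (187,155). In the scene view the knob is at (360,191) and the hub at (340,202).

```bash
cat > h.py <<'E'
import cv2,numpy as np
from rig import arm
def ray(n,p):
    c=arm.get_calibration(n);T=c["cam_to_world"];d=T[:3,:3]@np.linalg.solve(c["intrinsics"],[p[0],p[1],1.]);return T[:3,3],d
def onz(n,p,z):
    o,d=ray(n,p);return o+d*(z-o[2])/d[2]
def pix(n,X):
    c=arm.get_calibration(n);T=c["cam_to_world"];q=c["intrinsics"]@(T[:3,:3].T@(np.array(X)-T[:3,3]));return q[:2]/q[2]
def tri(p,q):
    o1,d1=ray("top",p);o2,d2=ray("scene",q)
    s=np.linalg.lstsq(np.c_[d1,-d2],o2-o1,rcond=None)[0]
    a,b=o1+d1*s[0],o2+d2*s[1];return (a+b)/2,np.linalg.norm(a-b)
E
python3 - <<'E'
from h import *
im=cv2.imread("pics/top0.png");g=cv2.cvtColor(im,cv2.COLOR_BGR2GRAY)
k=(g<45).astype(np.uint8);n,l,s,c=cv2.connectedComponentsWithStats(k[150:200,250:320])
print([(s[i],c[i]+[250,150]) for i in range(1,n) if s[i,4]>8])
s2=cv2.imread("pics/scene0.png");g2=cv2.cvtColor(s2,cv2.COLOR_BGR2GRAY)
n,l,s,c=cv2.connectedComponentsWithStats((g2[175:215,335:380]<45).astype(np.uint8))
print([(s[i],c[i]+[335,175]) for i in range(1,n) if s[i,4]>8])
a=cv2.resize(im[110:230,160:350],None,fx=4,fy=4,interpolation=cv2.INTER_CUBIC)
b=cv2.resize(s2[160:245,305:450],None,fx=4,fy=4,interpolation=cv2.INTER_CUBIC)
cv2.imwrite("pics/a.png",np.clip(a*1.3,0,255).astype(np.uint8));cv2.imwrite("pics/b.png",np.clip(b*1.3,0,255).astype(np.uint8))
E
```

```text
[(array([22, 17, 12, 11, 90], dtype=int32), array([277.73333333, 171.87777778]))]
[(array([29,  0,  8, 15, 58], dtype=int32), array([367.96551724, 181.77586207])), (array([ 21,  10,   9,  15, 100], dtype=int32), array([360.02, 192.1 ]))]
```

View pics/a.png

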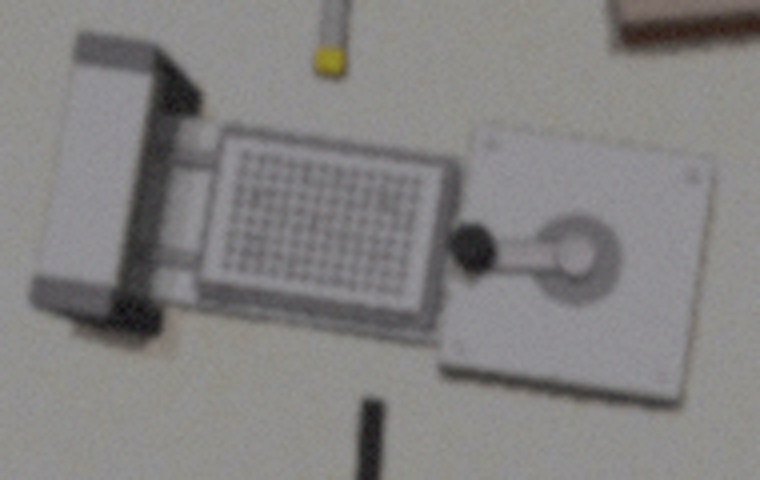

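View pics/b.png

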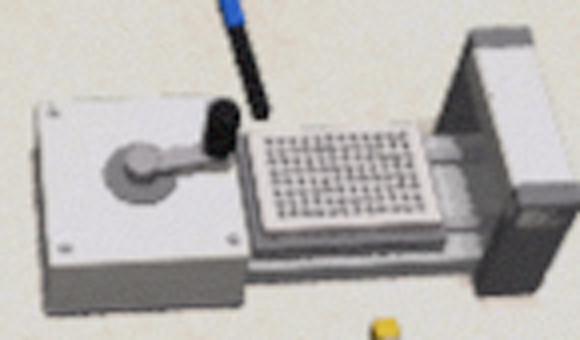

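The crops show the box-top corners at crop pixels (475,125), (714,157), (681,397) and (442,367), the hub at (577,256) and the knob at (474,248). The arch is clear of the crank circle. I'll compute positions from these now.

```bash
python3 - <<'E'
from h import *
f=lambda u,o:(np.array(u)+.5)/4-.5+np.array(o)
C=[onz("top",f(u,(160,110)),.07) for u in[(475,125),(714,157),(681,397),(442,367)]]
c=np.mean(C,0);print("box",c,[np.linalg.norm(C[i]-C[i-1]) for i in range(4)],np.degrees(np.arctan2(*(C[0]+C[3]-C[1]-C[2])[[1,0]])))
print("hub top",onz("top",f((577,256),(160,110)),.088),"disc",onz("top",f((578,260),(160,110)),.07))
print("hub scene",onz("scene",f((143,161),(305,160)),.088))
print("knob top",onz("top",(277.7,171.9),.118),"scene",onz("scene",(360,192.1),.112))
k,e=tri((277.7,171.9),(360,192.1));print("tri",k,e)
d=k-c;print("r",np.hypot(*d[:2]),np.degrees(np.arctan2(d[1],d[0])))
E
```

```text
box [ 0.56341971 -0.04348209  0.07      ] [np.float64(0.1385827159777369), np.float64(0.1366032972658211), np.float64(0.13733007356585364), np.float64(0.13483816848435673)] 83.11259036798053
hub top [ 0.56376812 -0.04326842  0.088     ] disc [ 0.56385914 -0.04345421  0.07      ]
hub scene [ 0.56429487 -0.04124485  0.088     ]
knob top [0.56303656 0.01251714 0.118     ] scene [0.56570499 0.01257792 0.112     ]
tri [0.56415693 0.01319471 0.10974836] 0.00011435051110815274
r 0.0566815883235639 89.25477390063473
```

```bash
cat >> h.py <<'E'
Cx=np.array([.5638,-.0430]);R=.055;Z=.097
def rot(y):
    y=np.radians(y);c,s=np.cos(y),np.sin(y)
    return np.array([[c,s,0],[s,-c,0],[0,0,-1.]])
def pt(th,z=Z):
    t=np.radians(th);return np.array([Cx[0]+R*np.cos(t),Cx[1]+R*np.sin(t),z])
def theta():
    d=arm.current_ee_pos()[:2]-Cx;return np.degrees(np.arctan2(d[1],d[0])),np.hypot(*d)
def ftan(th):
    t=np.radians(th);return arm.current_force()[:2]@[-np.sin(t),np.cos(t)]
LO,HI=-82,252
E
python3 - <<'E'
from h import *
p=arm.current_ee_pos();arm.move_l([p[0],p[1],.3],feed=.3)
arm.move_to(pt(89.5,.25),rot(-82));print(arm.current_t(),arm.current_joint_positions())
arm.move_l(pt(89.5),feed=.2);print(arm.current_t(),arm.current_force())
arm.grip(.027);print(arm.current_t(),arm.current_width(),arm.current_grasp_force(),arm.current_force(),arm.current_ee_pos())
cv2.imwrite("pics/g.png",cv2.resize(arm.snapshot("scene")[130:250,280:460,::-1],None,fx=4,fy=4))
E
```

```text
3.2 [-4.89021646e+00  2.14392547e+01  8.29113814e+01 -6.07401024e-03
  7.56516639e+01  1.67128106e+02]
4.1167 [ 1.28603885  0.16423527 -0.1289871 ]
5.175 0.026918342607789816 0.0 [-0.03392411 -0.59920869 -0.65646706] [0.56424657 0.01200821 0.09697497]
```

View pics/g.png

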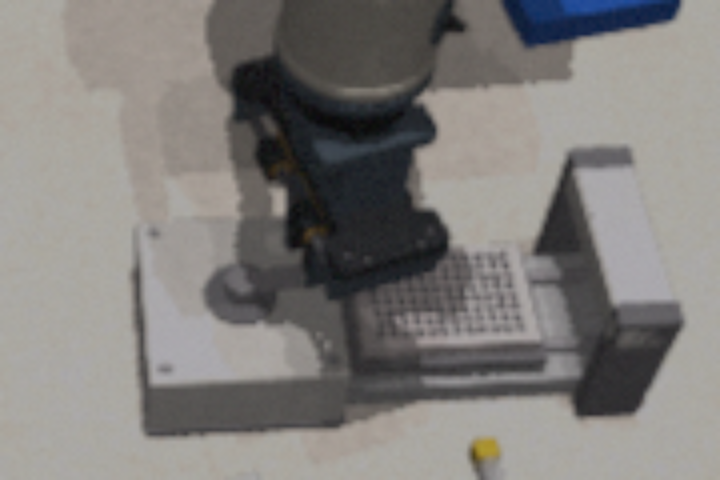

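The fingers are around the knob at about crop (365,275) with no load. Next I'll wind anticlockwise in small steps, watching the tangential force.

```bash
python3 - <<'E'
from h import *
th=89.5;n=0;log=[]
while n<120:
    th+=3;n+=1
    arm.move_l(pt(th),rot(min(max(th-180,LO),HI)),feed=.06)
    f=ftan(th);log.append((round(th,1),round(float(f),1)))
    if f<-9 or (n==8 and False): break
    if arm.current_t()>32: break
print(arm.current_t(),log[:14],log[-6:],min(l[1] for l in log[:-1]),arm.current_force(),arm.current_grasp_force(),theta())
E
```

```text
25.725 [(92.5, -0.5), (95.5, -2.0), (98.5, -0.3), (101.5, -0.2), (104.5, -0.9), (107.5, -0.6), (110.5, -0.6), (113.5, -1.1), (116.5, -1.5), (119.5, -0.4), (122.5, -0.9), (125.5, -0.3), (128.5, -0.8), (131.5, -1.7)] [(320.5, -1.8), (323.5, -1.8), (326.5, -1.1), (329.5, -1.6), (332.5, -6.1), (335.5, -19.1)] -6.1 [ -7.9804608  -17.38629655   4.31724164] 9.657669067382812 (np.float64(-26.76628522975441), np.float64(0.05484394304140523))
```

The force jumped from −2 N to −19 N at 335°, which is the home stop, with the knob at about 332°. From here I'll go clockwise in 30° chords, re-gripping each turn to unwind the wrist.

```bash
cat >> h.py <<'E'
def yaw(th,off):
    p=pt(th);q=np.degrees(np.arctan2(p[1],p[0]))-6.1
    return np.clip(th+off,q-83,q+263)
def follow(a,b,off,feed=.075):
    n=int(np.ceil(abs(b-a)/30));fm=0
    for th in np.linspace(a,b,n+1)[1:]:
        arm.move_l(pt(th),rot(yaw(th,off)),feed=feed)
        f=ftan(th);fm=max(fm,abs(f))
        if fm>22: print("ABORT",th,f);break
    print("at",th,theta(),"fmax",fm,"t",arm.current_t());return th
def regrasp(th,o1,o2):
    arm.grip(.05)
    q=np.array(arm.current_joint_positions());q[5]-=yaw(th,o2)-yaw(th,o1);arm.move_joints(q)
    print("rot",arm.current_t(),q[5],arm.current_force());arm.grip(.027);print("t",arm.current_t(),arm.current_grasp_force(),theta())
E
python3 - <<'E'
from h import *
arm.sleep(.1);print(ftan(335.5))
if follow(335.5,90.5,-180)==90.5: regrasp(90.5,-180,180)
E
```

```text
-18.829462898633913
at 90.5 (np.float64(90.70969365858438), np.float64(0.054839645931445045)) fmax 1.1372044428065433 t 31.425
rot 37.1417 -172.98462593222254 [ 0.57607593  0.84944855 -0.98885297]
t 37.6917 0.0 (np.float64(90.4969298910582), np.float64(0.054984048859956454))
```

```bash
sed -i 's#/30))#/45))#' h.py; python3 - <<'E'
from h import *
if follow(90.5,-269.5,180,.08)==-269.5: regrasp(-269.5,180,540)
E
```

```text
at -269.5 (np.float64(90.52964903721214), np.float64(0.05487026723194067)) fmax 0.4714433155192115 t 44.9167
rot 50.6333 -172.98066384217796 [-0.33070112 -0.23433735 -0.51120806]
t 51.175 0.6755966227501631 (np.float64(90.71012238616822), np.float64(0.0550705615528572))
```

```bash
python3 - <<'E'
from h import *
if follow(-269.5,-665,540,.08)==-665:
    arm.grip(.05);q=np.array(arm.current_joint_positions());q[5]-=12-yaw(-665,540);arm.move_joints(q);arm.grip(.027)
    print(arm.current_t(),arm.current_grasp_force(),theta())
    for th in(-707.5,-749.9): arm.move_l(pt(th),rot(12),feed=.11);print(arm.current_t(),arm.current_force(),theta())
    arm.grip(.06);arm.move_l(pt(-749.9,.17),feed=.25);print(arm.current_t())
    cv2.imwrite("pics/e.png",cv2.resize(arm.snapshot("scene")[130:250,280:460,::-1],None,fx=4,fy=4));print(arm.current_t())
E
```

```text
at -665.0 (np.float64(55.06734516677192), np.float64(0.05498917590766926)) fmax 1.0909729704875581 t 58.9583
61.6667 0.9259663615375757 (np.float64(55.18195223466721), np.float64(0.05510798459792935))
62.1833 [-0.00724834  0.25987332 -0.21489344] (np.float64(12.439064166602542), np.float64(0.054734150950004085))
62.6917 [-0.42897213  0.42092584 -0.38854056] (np.float64(-30.02103566583418), np.float64(0.0550844580174652))
63.8083
63.8583
```

View pics/e.png

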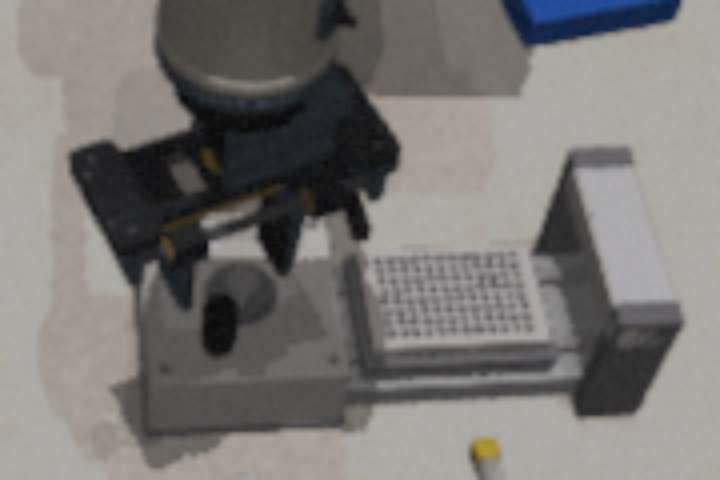

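The arm is clear of the crank. The knob is at crop (219,323), or about pixel (334.6,210.6), and the tray has moved away from the box. I'll check the angle offline, then hand in.

```bash
python3 - <<'E'
from h import *
k=onz("scene",(334.6,210.6),.112);d=k[:2]-Cx;a=np.degrees(np.arctan2(d[1],d[0]))
print(k,a,np.hypot(*d),arm.current_t())
if abs(a+28)<15: print(arm.sign_off())
E
```

```text
[ 0.61098266 -0.07026456  0.112     ] -30.021528855546578 0.0544936674885123 63.8583
the job is handed in; nothing more can be done
None
```

I wound the crank back to its home stop with about 19 N of push, then turned it clockwise three full turns. I let it go, lifted clear and handed the job in at 63.9 s; the camera puts the knob about 2° from its home direction, and I saw no verdict from the judge.

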